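# Eject one wooden plug and nudge it onto the green mark

## Task

Press the black plunger of the red dispenser all the way down once, so that it ejects a single wooden plug, and let the plunger come back up. Then nudge the ejected plug aside with the fingertips, sliding it along the bench until it lies wholly on the round green mark. Do not lift the plug, leave the other plugs in the magazine, and leave everything else on the bench where it is.

Things in the scene. Friction and masses are not known exactly. Their poses are not given: they have to be found in the camera images.
- dispenser: red plug dispenser fixed to the bench. Origin: on the bench, on its magazine's axis; +x is the way plugs come out, z up. Magazine: 59 mm wide square well, open on top, 46 mm tall, to x = +-27 mm. Behind it a body 59 mm wide, 30 mm tall, to x = -120 mm (feet 6 mm high to y = +-52) carries the plunger column, 34 mm across, 60 mm tall, at x = -70, y = 0
- exit (a point): point on the bench at x = +73, y = 0 mm of the dispenser, same axes: about where the plug's centre lies once ejected (up to 20 mm farther after a fast press). A full press slides the lowest plug out here, flat on the bench; on release a spring draws plunger and pusher back and the stack drops by one plug. Each further full press ejects another plug
- plunger (a joint): plunger travel, m: 0 up (rest), 0.030 fully down against its stop. Spring-returned: about 1.5 N at rest, 3 N fully down, plus drag of 15 N per m/s; about 4 to 5 N when pressed slowly, then a firm stop. The plug is fully ejected beyond 0.027
- plunger_top (a point): centre of the top face of the plunger's round black cap (40 mm across), facing up, 105 mm above the bench when up; pressed straight down. Moves with the plunger
- plug0: the lowest of three mid-brown wooden plugs in the magazine, the one to be ejected: disc 40 mm across, 14 mm thick, about 14 g, lying flat. Origin: centre of underside
- plug1: the second plug in the magazine, same size; drops to the bench level when the first is out and stays in the magazine. Origin: centre of underside
- plug2: the third (top) plug in the magazine, same size, stays in the magazine. Origin: centre of underside
- mark_green: green round mark painted flush on the bench, 100 mm across, 115 to 160 mm to one side of where the plug comes out (either side). Origin: its centre, at bench level
- mark_orange: orange round mark painted flush on the bench, 100 mm across, on the other side; a dark rejected plug lies on it. Origin: its centre
- screw_jar: closed jar of screws with blue cap, 52 mm across, 65 mm tall; stands behind one mark. Origin: centre of underside. Leave alone
- tape: yellow tape measure, 60 x 36 x 56 mm tall; stands behind the other mark. Origin: centre of underside. Leave alone
- sander: cork sanding block 55 x 100 x 22 mm, lying beyond where the plug comes out. Origin: centre of underside. Leave alone
- mallet: rubber mallet lying on the right, 280 mm long, 50 mm high; x axis along the handle towards the head. Leave alone
- chisel: orange-handled chisel lying on the left, 250 mm long, 26 mm high; x axis towards the blade. Leave alone
- glue: glue bottle, 60 mm across, 170 mm tall, standing on the left. Origin: centre of underside. Leave alone
- reject: dark wooden plug, 40 mm across, 14 mm thick, lying on the orange mark. Origin: centre of underside. Leave alone
Things that resemble listed ones, but are neither listed nor needed, are in the scene too. Leave any purple or turquoise look-alike of the plug2 alone.

How it is judged:
On the way, in this order (a step that is already met when the one before it is completed fails the run):
1. the plunger is pressed fully down and the lowest plug is out of the slot (value of joint plunger above 0.027 m and x of plug0 in the frame of dispenser above 0.058 m), for 0.05 s.
2. the plunger is back up, with one plug out and two in the magazine (value of joint plunger below 0.003 m and x of plug0 in the frame of dispenser above 0.058 m and horizontal distance between each of plug1, plug2 and dispenser below 0.008 m), for 0.1 s.
At the end, for the whole second after the job is handed in: The ejected plug lies flat and still on the bench, wholly on the green mark (centres within 30 mm); the plunger is up (within 3 mm); the other two plugs are in the magazine (within 8 mm of its axis); everything else is within 20 mm of where it was (horizontal distance between plug0 and mark_green below 0.03 m and height (world z) of plug0 below 0.004 m and angle between plug0's own z axis and vertical below 0.1 rad and linear speed of plug0 below 0.02 m/s and value of joint plunger below 0.003 m and horizontal distance between each of plug1, plug2 and dispenser below 0.008 m and distance of each of screw_jar, tape, sander, mallet, chisel, glue, reject from where it was at the start of the episode below 0.02 m); the robot touches nothing.
It fails at once if the ejected plug is lifted off the bench (more than 10 mm) (height (world z) of plug0 above 0.01 m).
It fails at once if a second plug is ejected from the magazine (horizontal distance between any of plug1, plug2 and dispenser above 0.015 m).
It fails at once if a plug is lifted out of the magazine (height (world z) of plug1 above 0.022 m or height (world z) of plug2 above 0.036 m).
It fails at once if another thing on the bench is moved by more than 20 mm (distance of any of screw_jar, tape, sander, mallet, chisel, glue, reject from where it was at the start of the episode above 0.02 m).
It also fails if it takes over 48 s, if anything falls off the work surface, if the arm or the gripper's body presses on something with over 40 N, if the wrist force passes 120 N, or if a joint passes its speed limit or range.

## Robot

A 6-joint arm with a two-finger parallel gripper is mounted at the origin on the work surface. World frame = base frame: x ahead of the robot, y to its left, z up, the work surface at z = 0. Lengths are in m, angles in rad, forces in N, time in s.
With the tool pointing down it reaches from about 0.35 to 0.725 m from the base axis. Payload 6 kg.
Tool frame: the origin (TCP) lies midway between the tips of the shut fingers; the grasp point (between the pads) lies behind it (r.pinch_z is the z of the grasp point in the tool frame, in m); z points along the fingers, y is the line along which they close (so a half turn about z gives the same grasp; the last joint's range is limited). The gripper opens to 85 mm and grips with 20 to 120 N. Pads are 22 mm wide; open, the fingers measure 114 mm over their backs; the gripper's body (76 mm by 85 mm) begins 54 mm behind the grasp point. The pads swing forward as they close: fully open they stand 13 mm farther back than shut.
Start: joints at [1.632, 0.04, 0.085, 0, -1.615, -0.334], TCP at [0.162, 0.578, 0.231] pointing down, gripper open.
Joint ranges: [-2.56, 2.56], [-1.29, 2.01], [-1.08, 1.49], [-3.29, 1.98], [-2.81, -0.18], [-2.99, 2.99]. Speed limits (rad/s): [2.57, 2.57, 3.01, 3.14, 3.14, 3.14].

## Interface

Orientations are given as a unit quaternion [w, x, y, z].
In Python, from bench import r gives the robot as it stands. The module is installed in compiled form; this text tells all that it offers.
- The arm moves only by the tool drive_tool, never from a script. Its argument "increments" is a list of rows, each an object with "slide": the shift along the world's x, y, z in cm, a list of three; "twist": the turn, a rotation vector about the world's x, y, z in rad, a list of three; "hand": the opening in per cent of the stroke, from 0 (shut) to 100 (fully open). A call has 1 to 5 rows; each row is the pose to reach, as a shift and turn from the pose commanded when the call began; what a row does not reach only later rows make up. A row lasts 1/12 s, in which the tool goes at most 41.7 mm and 7.16 degrees, less where a joint would pass 70% of its speed; a pose out of reach is approached as far as the arm can. A call with a gripper value outside its range is refused whole. The fingers move at their own pace and stop on an object; "squeeze" is the grip in N (left out, the last holds). Time passes only in rows, so rows that repeat a pose let the fingers close. It gives the time, the measured TCP pose, the force, the opening and the grip force at its end, in the units of the state.
- r.get_state(): the state, without advancing time (a new reading comes with each control period).
- r.grab_frame(name): name is "side" or "top" or "wrist"; returns the picture (480x640x3 uint8, blue, green, red); there is no depth.
- r.camera_params(name): a dict with "fx", "fy", "cx", "cy" (pixels), "extrinsics" (4x4, takes a point from world to camera coordinates). Camera axes: x right, y down, z forward; pixel columns grow to the right and rows downward; lengths in m; the calibration is good to about 2 mm. A picture is of the moment at which its call begins: read the wrist's pose just before it. camera_params takes no time and is no camera call; for the wrist camera it gives the pose at the moment of the call.
- r.finish_job(): hands the job in; it is judged then, once.
The state is a dict: "clock": time; "joint_pos": joint angles; "qd": joint speeds; "effort": joint torques, N m; "tcp_pos": TCP position; "tcp_rot": TCP orientation; "ft_force": force on the tool from outside, world axes, zero at the start; "torque": the same for the moment, N m; "gripper_width": finger opening in m; "gripper_force": force on a finger pad.
Only numpy, scipy, OpenCV 4.12 (cv2) and the standard library are available. Lean on these libraries where they do the work, as an engineer would, in place of code of your own. Each camera call takes 0.05 s, during which the arm holds its last target. There are 200 camera calls.

## Working session

There is one attempt and no reset: what is moved stays moved. The work goes in short steps, Python scripts to look and compute and a tool call to move; the robot and the scene stay as the last step left them, time stands still between calls to the robot, and variables do not carry over. Pictures are saved under pics/ and viewed, at most 10 in all, crops included, and the job is handed in when it is done.

Besides the shell and the picture viewer there is one more tool, called after "Call:" as name(argument=value, ...), one argument or row to a line, values as JSON. drive_tool: Moves the arm, as the interface text tells. Its arguments: {"type":"object","properties":{"increments":{"type":"array","items":{"type":"object","properties":{"slide":{"type":"array","items":{"type":"number"}},"twist":{"type":"array","items":{"type":"number"}},"hand":{"type":"number"}}}},"squeeze":{"type":"number"}},"required":["increments"]}

```bash
mkdir -p pics; cat > h.py <<'E'
from bench import r
import numpy as np, cv2
def ray(c,u,v):
    p=r.camera_params(c) if isinstance(c,str) else c
    E=np.array(p["extrinsics"]);R=E[:3,:3];t=E[:3,3]
    d=R.T@np.array([(u-p["cx"])/p["fx"],(v-p["cy"])/p["fy"],1]);return -R.T@t,d
def atz(c,u,v,z):
    o,d=ray(c,u,v);return o+d*(z-o[2])/d[2]
def tri(a,b):
    A=[];B=[]
    M=np.zeros((3,3));y=np.zeros(3)
    for o,d in(a,b):
        d=d/np.linalg.norm(d);P=np.eye(3)-np.outer(d,d);M+=P;y+=P@o
    return np.linalg.solve(M,y)
E
python3 - <<'E'
from h import *
for c in("top","side"):
    cv2.imwrite(f"pics/{c}0.png",r.grab_frame(c))
    p=r.camera_params(c);print(c,p["fx"],ray(c,320,240))
print(r.get_state()["tcp_rot"],r.pinch_z)
E
```

```text
top 497.7561917098879 (array([0.35927906, 0.03081833, 1.20401513]), array([ 0.13706842, -0.00290911, -0.9907489 ]))
side 475.72774872852136 (array([0.36851081, 0.79118766, 1.05258145]), array([ 0.12499582, -0.61423054, -0.77918881]))
[ 8.09150303e-04  9.90711806e-01 -1.35975953e-01 -4.60544718e-05] -0.0187
```

View pics/top0.png

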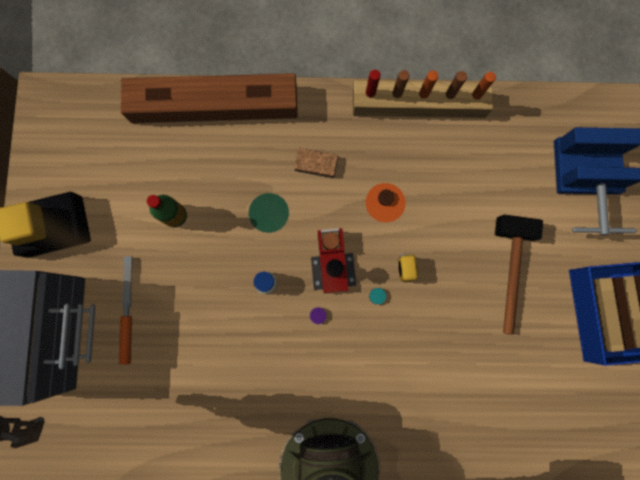

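View pics/side0.png

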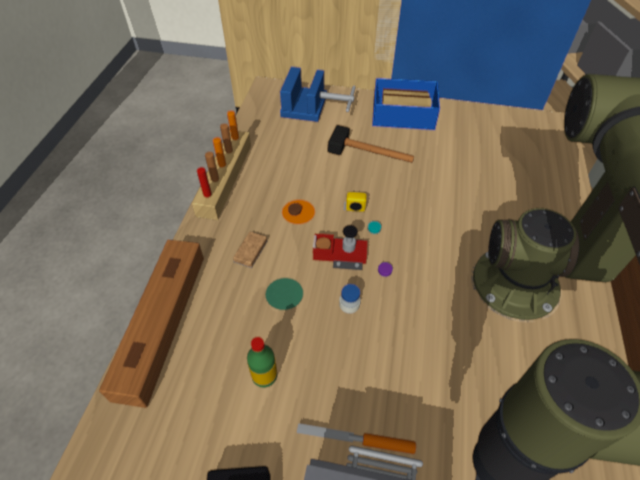

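The top view shows the plunger cap at about (335,268), the magazine at (331,241), the green mark at (269,213) and the jar at (264,282). In the side view the cap is at (350,232). Next I'll enlarge both.

```bash
python3 - <<'E'
from h import *
a=cv2.imread("pics/top0.png")[140:310,240:410];b=cv2.imread("pics/side0.png")[180:320,255:395]
f=lambda i,s:cv2.resize(i,None,fx=s,fy=s,interpolation=cv2.INTER_CUBIC)
a=f(a,400/170);b=f(b,400/140)
cv2.imwrite("pics/c1.png",np.hstack([a,b]))
print("green",atz("top",269,213,0),atz("side",284.5,293.5,0))
print("cap",tri(ray("top",335,268),ray("side",350,231)))
E
```

```text
green [0.59130007 0.15335715 0.        ] [0.59201003 0.15534178 0.        ]
cap [ 0.45032684 -0.00652269  0.09820907]
```

View pics/c1.png

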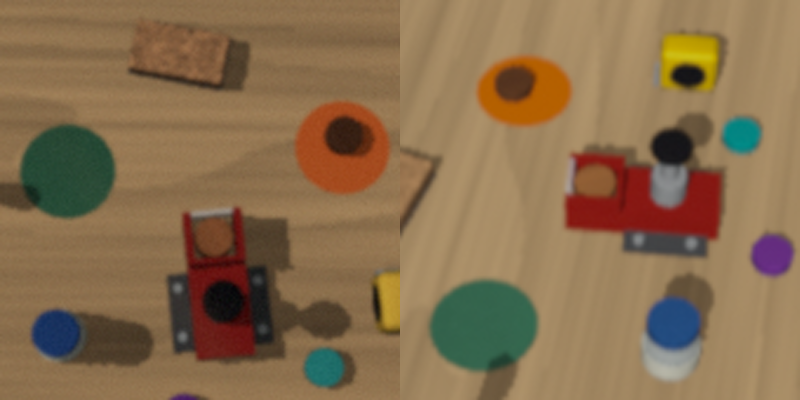

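Crop readings, in full-image pixels: cap at top (335.2,267.9) and side (350.2,231.1), top plug at top (330.9,240.3) and side (323.6,243.4), green mark at top (268.9,212.7). From these I'll work out the dispenser frame.

```bash
python3 - <<'E'
from h import *
np.set_printoptions(precision=4,suppress=True)
cap=tri(ray("top",335.2,267.9),ray("side",350.2,231.1))
pl=tri(ray("top",330.9,240.3),ray("side",323.6,243.4))
print("cap",cap,atz("top",335.2,267.9,.105),atz("side",350.2,231.1,.105));print("plug",pl,atz("top",330.9,240.3,.042))
d=pl-cap;d=d[:2];print(np.linalg.norm(d),np.degrees(np.arctan2(d[1],d[0])))
# body rear edge & magazine front edge centre
d/=np.linalg.norm(d);print("exit",pl[:2]+.073*d)
print("green",atz("top",268.9,212.7,0),"reject",atz("top",387,198,.014),"sander",atz("top",316.5,162,.022),"jar",atz("top",264.2,281.9,.065))
s=r.get_state();print(s["tcp_pos"])
from scipy.spatial.transform import Rotation as R
print(R.from_quat(s["tcp_rot"],scalar_first=True).as_matrix())
E
```

```text
cap [ 0.4502 -0.007   0.0974] [ 0.4495 -0.0067  0.105 ] [ 0.4497 -0.0006  0.105 ]
plug [0.5196 0.0016 0.0388] [0.5196 0.0017 0.042 ]
0.06993424261453712 7.08046215040338
exit [0.5921 0.0106]
green [0.592  0.1536 0.    ] reject [ 0.6298 -0.1356  0.014 ] sander [0.716  0.0382 0.022 ] jar [0.4191 0.1533 0.065 ]
[0.1615 0.5775 0.2304]
[[ 0.963  -0.2694 -0.0003]
 [-0.2694 -0.963  -0.0016]
 [ 0.0001  0.0016 -1.    ]]
```

Call:
drive_tool(
  increments=[
    {"slide": [1.44,-2.92,0],"twist": [0,0,-0.065],"hand": 0},
    {"slide": [2.88,-5.84,0],"twist": [0,0,-0.13],"hand": 0},
    {"slide": [4.32,-8.76,0],"twist": [0,0,-0.195],"hand": 0},
    {"slide": [5.76,-11.68,0],"twist": [0,0,-0.26],"hand": 0},
    {"slide": [7.2,-14.6,0],"twist": [0,0,-0.325],"hand": 0},
  ],
)

```text
clock: 0.52
tcp_pos: [0.2339, 0.4302, 0.2307]
tcp_rot: [0.0, 0.955, -0.296, -0.0]
ft_force: [1.3, -0.1, 0.5]
gripper_width: 0.0256
gripper_force: 0.0
```

Call:
drive_tool(
  increments=[
    {"slide": [1.44,-2.92,0],"twist": [0,0,-0.065],"hand": 0},
    {"slide": [2.88,-5.84,0],"twist": [0,0,-0.13],"hand": 0},
    {"slide": [4.32,-8.76,0],"twist": [0,0,-0.195],"hand": 0},
    {"slide": [5.76,-11.68,0],"twist": [0,0,-0.26],"hand": 0},
    {"slide": [7.2,-14.6,0],"twist": [0,0,-0.325],"hand": 0},
  ],
)

```text
clock: 0.93
tcp_pos: [0.3058, 0.2842, 0.231]
tcp_rot: [0.0, 0.895, -0.446, -0.0]
ft_force: [0.8, -0.2, 0.4]
gripper_width: -0.0002
gripper_force: 0.0
```

Call:
drive_tool(
  increments=[
    {"slide": [1.44,-2.92,0],"twist": [0,0,-0.065],"hand": 0},
    {"slide": [2.88,-5.84,0],"twist": [0,0,-0.13],"hand": 0},
    {"slide": [4.32,-8.76,0],"twist": [0,0,-0.195],"hand": 0},
    {"slide": [5.76,-11.68,0],"twist": [0,0,-0.26],"hand": 0},
    {"slide": [7.2,-14.6,0],"twist": [0,0,-0.325],"hand": 0},
  ],
)

```text
clock: 1.35
tcp_pos: [0.3778, 0.1383, 0.2312]
tcp_rot: [-0.0, 0.811, -0.585, -0.0]
ft_force: [0.9, 1.3, -1.2]
gripper_width: -0.0003
gripper_force: 0.0
```

Call:
drive_tool(
  increments=[
    {"slide": [1.44,-2.92,0],"twist": [0,0,-0.065],"hand": 0},
    {"slide": [2.88,-5.84,0],"twist": [0,0,-0.13],"hand": 0},
    {"slide": [4.32,-8.76,0],"twist": [0,0,-0.195],"hand": 0},
    {"slide": [5.76,-11.68,0],"twist": [0,0,-0.26],"hand": 0},
    {"slide": [7.2,-14.6,0],"twist": [0,0,-0.325],"hand": 0},
  ],
)

```text
clock: 1.77
tcp_pos: [0.4499, -0.0079, 0.2311]
tcp_rot: [0.0, -0.705, 0.709, 0.0]
ft_force: [1.8, 1.8, 0.3]
gripper_width: -0.0002
gripper_force: 0.0
```

```bash
python3 - <<'E'
from h import *
np.set_printoptions(precision=4,suppress=True)
p=r.camera_params("wrist");cv2.imwrite("pics/w1.png",r.grab_frame("wrist"))
E_=np.array(p["extrinsics"])
for n,x in dict(cap=[.45,-.0065,.105],plug=[.5196,.0016,.042],exit=[.592,.0106,0],green=[.592,.1536,0]).items():
    q=E_[:3,:3]@np.array(x)+E_[:3,3];print(n,q[0]/q[2]*p["fx"]+p["cx"],q[1]/q[2]*p["fy"]+p["cy"])
import pickle;pickle.dump(p,open("w1.pkl","wb"));print(ray(p,320,240))
E
```

```text
cap 316.38448546092013 220.62456199387478
plug 232.5651324736928 208.3518762448935
exit 164.46992619033017 206.26214419856143
green 181.13698380612743 338.44524257817517
(array([ 0.4506, -0.088 ,  0.3732]), array([-0.0105,  0.3354, -0.9422]))
```

View pics/w1.png

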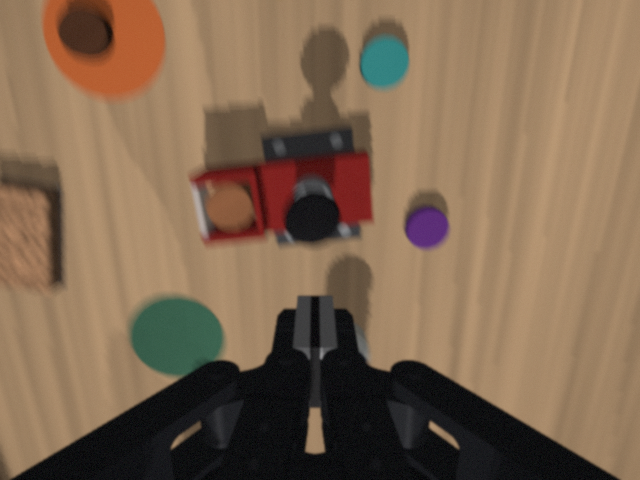

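The wrist view shows the cap centre at (313,216), the top plug at (230,207) and the green mark at (177,335). Each is within about 3 mm of the prediction, so I'll shift by 2 mm and go down.

Call:
drive_tool(
  increments=[
    {"slide": [0.2,-0.1,-3.5]},
    {"slide": [0.2,-0.1,-7]},
    {"slide": [0.2,-0.1,-10]},
    {"slide": [0.2,-0.1,-11.8]},
    {"slide": [0.2,-0.1,-12.2]},
  ],
)

```text
$.increments[0]: bad value
```

Call:
drive_tool(
  increments=[
    {"slide": [0,0,-0.4]},
    {"slide": [0,0,-0.8]},
    {"slide": [0,0,-1.2]},
    {"slide": [0,0,-1.6]},
    {"slide": [0,0,-2.0]},
  ],
)

```text
$.increments[0]: bad value
```

Call:
drive_tool(
  increments=[
    {"slide": [0,0,-0.3]},
    {"slide": [0,0,-0.6]},
    {"slide": [0,0,-0.9]},
    {"slide": [0,0,-1.2]},
    {"slide": [0,0,-1.4]},
  ],
)

```text
$.increments[0]: bad value
```

Call:
drive_tool(
  increments=[
    {"slide": [0.2,-0.1,-3.5],"twist": [0,0,0],"hand": 0},
    {"slide": [0.2,-0.1,-7],"twist": [0,0,0],"hand": 0},
    {"slide": [0.2,-0.1,-10],"twist": [0,0,0],"hand": 0},
    {"slide": [0.2,-0.1,-11.8],"twist": [0,0,0],"hand": 0},
    {"slide": [0.2,-0.1,-12.2],"twist": [0,0,0],"hand": 0},
  ],
)

```text
clock: 2.23
tcp_pos: [0.4494, -0.0077, 0.105]
tcp_rot: [-0.003, -0.706, 0.708, 0.002]
ft_force: [-1.1, -0.8, 0.5]
gripper_width: -0.0
gripper_force: 0.4
```

Call:
drive_tool(
  increments=[
    {"slide": [0,0,-0.4],"twist": [0,0,0],"hand": 0},
    {"slide": [0,0,-0.8],"twist": [0,0,0],"hand": 0},
    {"slide": [0,0,-1.2],"twist": [0,0,0],"hand": 0},
    {"slide": [0,0,-1.6],"twist": [0,0,0],"hand": 0},
    {"slide": [0,0,-2.0],"twist": [0,0,0],"hand": 0},
  ],
)

```text
clock: 2.65
tcp_pos: [0.4523, -0.0072, 0.0904]
tcp_rot: [0.001, -0.706, 0.708, -0.001]
ft_force: [-0.8, -1.0, 4.1]
gripper_width: 0.0002
gripper_force: 2.1
```

Call:
drive_tool(
  increments=[
    {"slide": [0,0,-0.3],"twist": [0,0,0],"hand": 0},
    {"slide": [0,0,-0.6],"twist": [0,0,0],"hand": 0},
    {"slide": [0,0,-0.9],"twist": [0,0,0],"hand": 0},
    {"slide": [0,0,-1.2],"twist": [0,0,0],"hand": 0},
    {"slide": [0,0,-1.3],"twist": [0,0,0],"hand": 0},
  ],
)

```text
clock: 3.07
tcp_pos: [0.4521, -0.0071, 0.0761]
tcp_rot: [0.0, -0.706, 0.708, -0.0]
ft_force: [2.5, -1.5, 4.0]
gripper_width: -0.0002
gripper_force: 2.0
```

Call:
drive_tool(
  increments=[
    {"slide": [0,0,-0.1],"twist": [0,0,0],"hand": 0},
    {"slide": [0,0,-0.2],"twist": [0,0,0],"hand": 0},
    {"slide": [0,0,-0.25],"twist": [0,0,0],"hand": 0},
    {"slide": [0,0,-0.25],"twist": [0,0,0],"hand": 0},
  ],
)

```text
clock: 3.4
tcp_pos: [0.4522, -0.0071, 0.075]
tcp_rot: [0.001, -0.706, 0.708, -0.001]
ft_force: [-0.3, -1.0, 9.3]
gripper_width: -0.0005
gripper_force: 4.6
```

Force has risen to 9 N at z = 0.075, so the plunger is on its stop. I'll hold briefly, then release gently and go up.

Call:
drive_tool(
  increments=[
    {"slide": [0,0,-0.05],"twist": [0,0,0],"hand": 0},
    {"slide": [0,0,-0.05],"twist": [0,0,0],"hand": 0},
  ],
)

```text
clock: 3.57
tcp_pos: [0.4522, -0.0072, 0.075]
tcp_rot: [0.001, -0.707, 0.708, -0.001]
ft_force: [-2.2, -0.9, 11.2]
gripper_width: -0.0003
gripper_force: 5.9
```

Call:
drive_tool(
  increments=[
    {"slide": [0,0,0.7],"twist": [0,0,0],"hand": 0},
    {"slide": [0,0,1.4],"twist": [0,0,0],"hand": 0},
    {"slide": [0,0,2.1],"twist": [0,0,0],"hand": 0},
    {"slide": [0,0,2.8],"twist": [0,0,0],"hand": 0},
    {"slide": [0,0,3.8],"twist": [0,0,0],"hand": 0},
  ],
)

```text
clock: 3.98
tcp_pos: [0.451, -0.0071, 0.111]
tcp_rot: [-0.001, -0.706, 0.708, 0.001]
ft_force: [0.8, 0.2, -0.5]
gripper_width: -0.0001
gripper_force: 0.0
```

Call:
drive_tool(
  increments=[
    {"slide": [0,-0.5,3],"twist": [0,0,0],"hand": 10},
    {"slide": [1,-1.5,6],"twist": [0,0,0],"hand": 20},
    {"slide": [4,-2.5,8],"twist": [0,0,0],"hand": 28},
    {"slide": [7,-3.5,9],"twist": [0,0,0],"hand": 28},
    {"slide": [10,-4.5,9],"twist": [0,0,0],"hand": 28},
  ],
)

```text
clock: 4.4
tcp_pos: [0.554, -0.0528, 0.2056]
tcp_rot: [0.002, -0.707, 0.708, -0.002]
ft_force: [-0.5, 0.9, 0.6]
gripper_width: 0.0238
gripper_force: 0.0
```

```bash
python3 - <<'E'
from h import *
import pickle
p=r.camera_params("wrist");w=r.grab_frame("wrist");pickle.dump(p,open("w2.pkl","wb"))
cv2.imwrite("pics/w2.png",w)
t=r.grab_frame("top");cv2.imwrite("pics/t2.png",t)
E
```

```text
(no output)
```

View pics/w2.png

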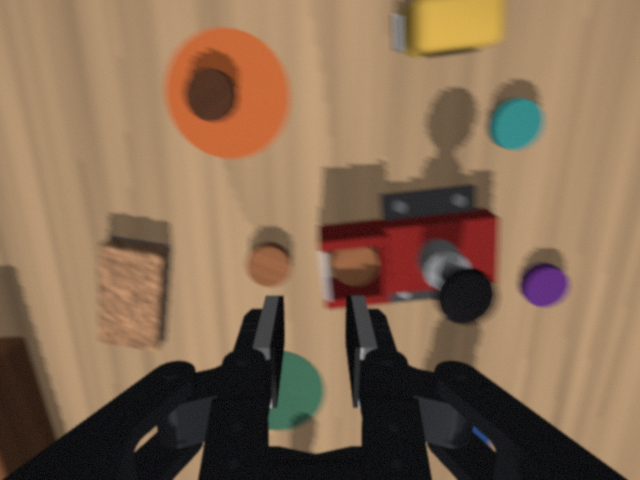

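The wrist view shows the ejected plug at about (270,267), between the sander and the dispenser. The plunger cap at (466,295) looks fully up.

```bash
python3 - <<'E'
from h import *
import pickle
p=pickle.load(open("w2.pkl","rb"))
print(atz(p,270,267,.014),"cap",atz(p,466,295,.105),"green right edge",atz(p,324,390,0),"rej",atz(p,212,95,.014))
t=cv2.imread("pics/t2.png")
print(r.get_state()["tcp_pos"],r.get_state()["gripper_width"])
E
```

```text
[0.59597314 0.0112136  0.014     ] cap [ 0.45705138 -0.00836545  0.105     ] green right edge [0.54742874 0.15382784 0.        ] rej [ 0.63539878 -0.13247403  0.014     ]
[ 0.55375146 -0.05314579  0.19890789] 0.024160033768849006
```

Call:
drive_tool(
  increments=[
    {"slide": [2,0.8,-2.5],"twist": [0,0,0],"hand": 28},
    {"slide": [4.1,1.6,-5.5],"twist": [0,0,0],"hand": 28},
    {"slide": [4.1,1.6,-9],"twist": [0,0,0],"hand": 28},
    {"slide": [4.1,1.6,-12],"twist": [0,0,0],"hand": 28},
    {"slide": [4.1,1.6,-14],"twist": [0,0,0],"hand": 28},
  ],
)

```text
clock: 4.92
tcp_pos: [0.5907, -0.0359, 0.0574]
tcp_rot: [-0.002, -0.706, 0.708, 0.002]
ft_force: [0.0, -0.0, -0.5]
gripper_width: 0.0241
gripper_force: 0.0
```

Call:
drive_tool(
  increments=[
    {"slide": [0,0,-2],"twist": [0,0,0],"hand": 28},
    {"slide": [0,0,-4],"twist": [0,0,0],"hand": 28},
    {"slide": [0,0,-5],"twist": [0,0,0],"hand": 28},
    {"slide": [0,0,-5.5],"twist": [0,0,0],"hand": 28},
    {"slide": [0,0,-5.5],"twist": [0,0,0],"hand": 28},
  ],
)

```text
clock: 5.33
tcp_pos: [0.5921, -0.0362, 0.0057]
tcp_rot: [-0.001, -0.706, 0.708, 0.0]
ft_force: [0.0, -1.1, -0.1]
gripper_width: 0.0238
gripper_force: 0.0
```

```bash
python3 - <<'E'
from h import *
s=r.get_state();print(s["tcp_pos"],s["ft_force"],s["gripper_width"])
cv2.imwrite("pics/w3.png",r.grab_frame("wrist"))
E
```

```text
[ 0.59208838 -0.03618526  0.00571288] [ 0.01059745 -1.09201027 -0.11403908] 0.023777514732038284
```

View pics/w3.png

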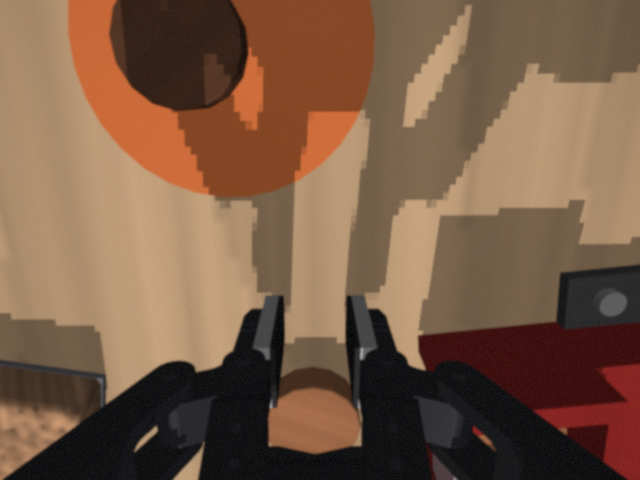

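The wrist view shows the plug at (315,412), centred between the open fingers and ahead of them. I'll push it along +y.

Call:
drive_tool(
  increments=[
    {"slide": [0,0.8,0],"twist": [0,0,0],"hand": 28},
    {"slide": [0,1.6,0],"twist": [0,0,0],"hand": 28},
    {"slide": [0,2.4,0],"twist": [0,0,0],"hand": 28},
    {"slide": [0,3.2,0],"twist": [0,0,0],"hand": 28},
    {"slide": [0,4.0,0],"twist": [0,0,0],"hand": 28},
  ],
)

```text
clock: 5.8
tcp_pos: [0.5929, 0.005, 0.0068]
tcp_rot: [0.0, -0.707, 0.708, -0.0]
ft_force: [0.1, 0.5, 0.7]
gripper_width: 0.0238
gripper_force: 0.2
```

Call:
drive_tool(
  increments=[
    {"slide": [0,1,0],"twist": [0,0,0],"hand": 28},
    {"slide": [0,2,0],"twist": [0,0,0],"hand": 28},
    {"slide": [0,3,0],"twist": [0,0,0],"hand": 28},
    {"slide": [0,4,0],"twist": [0,0,0],"hand": 28},
    {"slide": [0,5,0],"twist": [0,0,0],"hand": 28},
  ],
)

```text
clock: 6.22
tcp_pos: [0.5926, 0.0549, 0.0062]
tcp_rot: [-0.0, -0.706, 0.708, 0.0]
ft_force: [-0.3, -0.2, 0.9]
gripper_width: 0.024
gripper_force: 0.2
```

Call:
drive_tool(
  increments=[
    {"slide": [0,1,0],"twist": [0,0,0],"hand": 28},
    {"slide": [0,2,0],"twist": [0,0,0],"hand": 28},
    {"slide": [0,3,0],"twist": [0,0,0],"hand": 28},
    {"slide": [0,4,0],"twist": [0,0,0],"hand": 28},
    {"slide": [0,5,0],"twist": [0,0,0],"hand": 28},
  ],
)

```text
clock: 6.63
tcp_pos: [0.5926, 0.1048, 0.0062]
tcp_rot: [-0.0, -0.706, 0.708, 0.0]
ft_force: [0.5, -0.2, 0.0]
gripper_width: 0.0238
gripper_force: 0.2
```

Call:
drive_tool(
  increments=[
    {"slide": [0,0.8,0],"twist": [0,0,0],"hand": 28},
    {"slide": [0,1.4,0],"twist": [0,0,0],"hand": 28},
    {"slide": [0,1.8,0],"twist": [0,0,0],"hand": 28},
    {"slide": [0,2.0,0],"twist": [0,0,0],"hand": 28},
    {"slide": [0,2.1,0],"twist": [0,0,0],"hand": 28},
  ],
)

```text
clock: 7.05
tcp_pos: [0.5926, 0.125, 0.0062]
tcp_rot: [-0.0, -0.706, 0.708, 0.0]
ft_force: [0.0, -1.7, 0.3]
gripper_width: 0.0239
gripper_force: 0.2
```

Call:
drive_tool(
  increments=[
    {"slide": [0,-1,0],"twist": [0,0,0],"hand": 28},
    {"slide": [0,-2.5,0],"twist": [0,0,0],"hand": 28},
    {"slide": [0,-4.5,1.5],"twist": [0,0,0],"hand": 28},
    {"slide": [0,-6.5,4.5],"twist": [0,0,0],"hand": 28},
    {"slide": [0,-9,8],"twist": [0,0,0],"hand": 28},
  ],
)

```text
clock: 7.47
tcp_pos: [0.5909, 0.0333, 0.0839]
tcp_rot: [-0.002, -0.706, 0.708, 0.001]
ft_force: [1.8, 1.0, 0.5]
gripper_width: 0.0241
gripper_force: 0.0
```

Call:
drive_tool(
  increments=[
    {"slide": [0,-1,3],"twist": [0,0,0],"hand": 28},
    {"slide": [0,-2,6],"twist": [0,0,0],"hand": 28},
    {"slide": [0,-2,9],"twist": [0,0,0],"hand": 28},
    {"slide": [0,-2,11],"twist": [0,0,0],"hand": 28},
    {"slide": [0,-2,11],"twist": [0,0,0],"hand": 28},
  ],
)

```text
clock: 7.88
tcp_pos: [0.5943, 0.0135, 0.2014]
tcp_rot: [0.003, -0.706, 0.708, -0.003]
ft_force: [0.2, -0.2, 0.8]
gripper_width: 0.024
gripper_force: 0.0
```

```bash
python3 - <<'E'
from h import *
import pickle
s=r.get_state();print(s["tcp_pos"],s["ft_force"])
pickle.dump(r.camera_params("wrist"),open("w4.pkl","wb"))
w=r.grab_frame("wrist");a=r.grab_frame("side")[180:320,255:395]
cv2.imwrite("pics/w4.png",np.hstack([cv2.resize(w,(480,360)),cv2.resize(a,(320,360),interpolation=cv2.INTER_CUBIC)]))
E
```

```text
[0.59426844 0.01353075 0.20137753] [ 0.17467322 -0.15048826  0.75603678]
```

View pics/w4.png

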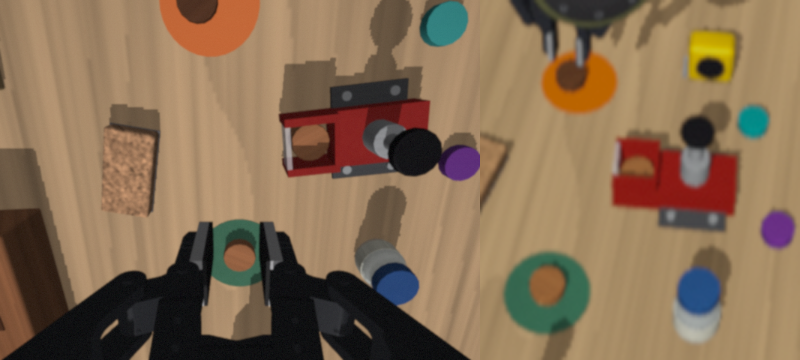

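Both views show the plug well inside the green mark: in the side crop it is at (547,285) and the mark's centre at (547,291). The plunger is up, and nothing else has visibly moved.

```bash
python3 -c "
from bench import r
print(r.finish_job())"
```

```text
the job is handed in; nothing more can be done
None
```

I pressed the plunger down once to eject one plug, slid that plug along the bench until it lay wholly on the green mark, and handed the job in after about 8 s; no verdict was returned.

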